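# Pull the paint-fume extractor's filter and hold it up to the lamp

## Robot

A 6-joint arm with a two-finger parallel gripper is mounted at the origin on the work surface. World frame = base frame: x ahead of the robot, y to its left, z up, the work surface at z = 0. Lengths are in m, angles in rad, forces in N, time in s.
With the tool pointing down it reaches from about 0.3 to 0.85 m from the base axis. Payload 5.4 kg.
Tool frame: the origin (TCP) lies between the finger pads; the fingertips stand 22 mm ahead of it and the grasp point (between the pads) lies 3 mm ahead of it; z points along the fingers, y is the line along which they close (so a half turn about z gives the same grasp; the last joint's range is limited). The gripper opens to 85 mm and grips with 20 to 120 N. Pads are 22 mm wide; open, the fingers measure 114 mm over their backs; the gripper's body (76 mm by 85 mm) begins 54 mm behind the grasp point. The pads swing forward as they close: fully open they stand 13 mm farther back than shut.
Start: joints at [1.125, 0.158, 1.597, -0, 1.386, -0.21], TCP at [0.134, 0.559, 0.253] pointing down, gripper open.
Joint ranges: [-2.91, 2.91], [-0.94, 2.29], [0.18, 2.7], [-1.29, 4.43], [0.17, 2.64], [-3, 3]. Speed limits (rad/s): [2.57, 2.57, 3.14, 3.14, 3.14, 3.14].

## Interface

Orientations are given as a unit quaternion [w, x, y, z].
In Python, from cell import readout, eyes, env gives the robot as it stands. The module is installed in compiled form; this text tells all that it offers.
- The arm moves only by the tool drive_tool, never from a script. Its argument "motion" is a list of rows, each an object with "angular": the turn, a rotation vector about the tool's x, y, z each as a share of pi rad, from -1 to 1, a list of three; "offset": the shift along the tool's x, y, z each as a share of 400 mm, from -1 to 1, a list of three; "fingers": the opening in per cent of the stroke, from 0 (shut) to 100 (fully open). A call has 1 to 20 rows; each row is the pose to reach, as a shift and turn from the pose commanded when the call began, along the tool's axes at that moment, turning the shorter way round; what a row does not reach only later rows make up. A row lasts 1/8 s, in which the tool goes at most 62.5 mm and 10.7 degrees, less where a joint would pass 70% of its speed; a pose out of reach is approached as far as the arm can. A call with a number of a shift or a turn outside -1 to 1 is refused whole. A call with a gripper value outside its range is refused whole. The fingers move at their own pace and stop on an object; the grip force is fixed at half the most. Time passes only in rows, so rows that repeat a pose let the fingers close. It gives the time, the measured TCP pose, the force, the opening and the grip force at its end, in the units of the state.
- readout.sense(): the state, without advancing time (a new reading comes with each control period).
- eyes.snapshot(name): name is "scene" or "top" or "wrist"; returns the picture (420x560x3 uint8, red, green, blue); there is no depth.
- eyes.camera_params(name): a dict with "camera_matrix" (3x3 intrinsics, pixels), "position" and "rotation" of the camera in the world; the wrist camera has in their place "mount" (4x4, takes a point from camera to tool coordinates, whose origin is the TCP and whose axes are the flange's). Camera axes: x right, y up, looking along -z (the intrinsics and any distortion apply to the point x, -y, -z); pixel columns grow to the right and rows downward; lengths in m; the calibration is good to about 2 mm. The wrist camera is an equidistant fisheye: a pixel r from the principal point sees the ray r / f radians off the axis. A picture is of the moment at which its call begins: read the wrist's pose just before it. camera_params takes no time and is no camera call.
- env.close_job(): hands the job in; it is judged then, once.
The state is a dict: "time": time; "joint_positions": joint angles; "joint_vel": joint speeds; "joint_torque": joint torques, N m; "eef_pos": TCP position; "eef_rot": TCP orientation; "contact_force": force on the tool from outside, world axes, zero at the start; "wrist_torque": the same for the moment, N m; "width": opening from 0.0 (shut) to 1.0 (fully open); "grasp_force": force on a finger pad.
Only numpy, scipy, OpenCV 4.12 (cv2) and the standard library are available. Lean on these libraries where they do the work, as an engineer would, in place of code of your own. Each camera call takes 0.05 s, during which the arm holds its last target. There are 200 camera calls.

## Task

One paint bottle in the rack has been left with its flip cap open: first press that cap fully shut so no dust gets into the paint. Then lift the hinged flap on top of the grey fume extractor, leave it standing open, draw the filter up out of its slot and hold it up for inspection in front of the desk lamp: upright, face square to the light, centred on the shade and about 15 cm from its mouth. Finish still holding it there, without bumping the lamp and leaving the bottles in the rack and everything else on the desk where they are.

Things in the scene. Friction and masses are not known exactly. Their poses are not given: they have to be found in the camera images.
- extractor: Grey fume extractor fixed to the desk, 190 (x) x 240 (y) x 145 (z) mm, origin centre of underside, black grille on its -x face. Well in its top: x -80 to +30, y -80 to +80 mm, floor at z = 100 mm; in that floor a slot 24 x 134 mm centred at x = -30, y = 0, bottom at z = 12 mm, holds the filter. The flap covers the well; behind it (x over +30) the closed motor housing, 145 mm high.
- flap (a joint): Hinge of the extractor's grey cover flap: 0 = shut, flat on the rim; grows as its -x edge (grille side) is lifted; 1.57 = upright, stop at 1.95. Friction hinge (0.07 N m): stays at any angle it is left at. A 5 mm plate, 120 mm from hinge to free edge, 170 mm wide, 80 g, underside at z = 145 mm of the extractor when shut; hides the filter entirely.
- flap_hinge (a point): Middle of the flap's hinge line, at (35, 0, 145) mm in the extractor's frame; the hinge runs along the extractor's y. The point is on the flap and turns with it: its -x points from the hinge to the free edge, its z out of the flap's upper face.
- flap_pull (a point): Middle of the finger pull on the flap: a tab standing 22 mm up from the flap's upper face, 12 mm thick (x) and 30 mm wide (y), 104 mm from the hinge line, 16 mm from the free edge. The point is 11 mm above the flap's upper face (11 mm below the tab's top) and turns with the flap.
- filter: Panel filter, white frame, grey pleats: 20 mm thick (x), 130 mm wide (y), 96 mm high (z), pull tab on the middle of its top edge; about 0.2 kg. Origin: centre of its lower edge. Starts standing in the extractor's slot (2 mm play), axes along the extractor's, lower edge 12 mm above the desk, under the shut flap. Its large faces look along +x and -x; either may face the lamp.
- filter_tab (a point): A point on the filter's pull tab, 112 mm above the filter's lower edge. The tab is 12 mm thick (x), 34 mm wide (y), 26 mm high, from 96 to 122 mm above the lower edge.
- filter_center (a point): Centre of the filter's panel, 48 mm above its lower edge.
- lamp: White desk lamp fixed to the desk. Its shade is turned level, 200 mm above the desk, and shines along the lamp's own -x. Origin: on the desk straight below the middle of the shade's mouth. The round foot (140 mm across) stands 150 mm behind it (+x); the highest part is its arm, 291 mm.
- lamp_mouth (a point): Centre of the shade's open mouth (130 mm across), 200 mm above the desk; axes as the lamp's, so the light leaves along -x.
- rack: Wooden bottle rack fixed to the desk, 236 (x) x 64 (y) x 45 (z) mm, origin centre of its underside; four round holes 36 mm across and 38 mm deep in a row along x at x = -78, -26, 26 and 78 mm.
- bottle1: The paint bottle whose cap is open, in any of the four holes: white, 34 mm across, 100 mm tall with the cap shut, 85 g, loose in its hole, foot 7 mm above the desk. Origin: centre of its foot. Cap base 28 mm across, 78 to 92 mm up. The hinge is on its +y side; the cap opens up and over towards +y. It may be turned in its hole.
- bottle1_cap (a joint): Hinge of that bottle's flip cap: 0 = shut, grows as it opens, stop at 2.2 rad; starts well open. The cap is a disc 26 mm across and 8 mm thick with a small thumb lip opposite the hinge (reaching 30 mm from the hinge line); stiff little hinge (0.01 N m) that stays where it is left.
- bottle1_hinge (a point): Middle of the open cap's hinge line: 92 mm above the bottle's foot and 13 mm from the bottle's axis towards its +y. Axes as the bottle's: the hinge line runs along x. When shut the cap lies from here towards -y, its top 8 mm above this point.
- bottle2: A like bottle in another hole, cap shut. Leave it standing in the rack. Origin: centre of its foot.
- bottle3: A like bottle in another hole, cap shut. Leave it standing in the rack. Origin: centre of its foot.
- bottle4: A like bottle in another hole, cap shut. Leave it standing in the rack. Origin: centre of its foot.
- sketchbook: Bystander: spiral sketchbook, 150 x 105 x 11 mm, on the cutting mat (3 mm thick, fixed). Origin: centre of its underside.
- marker: Bystander: black marker, 130 mm long (x), 13 mm across, on the mat.
- eraser: Bystander: white eraser, 45 x 20 x 12 mm, on the mat.
- palette: Bystander: white china palette dish, 110 mm across, 16 mm high.
- jar_a: Bystander: paint jar, 58 mm across, 66 mm tall; origin centre of its foot.
- jar_b: Bystander: paint jar, 58 mm across, 66 mm tall; origin centre of its foot.
There are look-alikes about, which are no part of the job. Leave any pink or turquoise look-alike of the bottle1 alone.

How it is judged:
On the way, in this order (a step that is already met when the one before it is completed fails the run):
1. the open cap is pressed shut (value of joint bottle1_cap below 0.1 rad), for 0.2 s.
2. the extractor's flap stands open (value of joint flap above 1.2 rad), for 0.2 s.
3. the filter is drawn clear of the extractor in the gripper (z of filter in the frame of extractor above 0.147 m and contact force between filter and the fingers above 1 N), for 0.1 s.
At the end, for the whole second after the job is handed in: Cap shut (within 0.10 rad); flap standing open (over 1.1 rad); filter held still in the gripper, touching nothing else: centre 80-220 mm before the lamp's mouth, within 45 mm sideways and 50 mm in height of its axis, upright within 0.26 rad, face square to the light within 0.30 rad (value of joint bottle1_cap below 0.1 rad and value of joint flap above 1.1 rad and contact force between filter and the fingers above 1 N and contact force between filter and lamp below 0.2 N and contact force between filter and extractor below 0.2 N and contact force between filter and rack below 0.2 N and height (world z) of filter above 0.09 m and x of filter_center in the frame of lamp_mouth between -0.22 and -0.08 m and y of filter_center in the frame of lamp_mouth between -0.045 and 0.045 m and z of filter_center in the frame of lamp_mouth between -0.05 and 0.05 m and angle between filter's own z axis and vertical below 0.26 rad and angle between the x axis of filter and the x axis of lamp, either way round below 0.3 rad and linear speed of filter below 0.03 m/s); the arm keeps its last pose, push and grip.
It fails at once if a paint bottle is lifted out of the rack or toppled (distance of any of bottle1, bottle2, bottle3, bottle4 from where it was at the start of the episode above 0.025 m).
It fails at once if the lamp is bumped (contact force between lamp and anything else above 3 N).
It fails at once if something else on the desk is displaced (distance of any of sketchbook, marker, eraser, palette, jar_a, jar_b from where it was at the start of the episode above 0.03 m).
It also fails if it takes over 72 s, if anything falls off the work surface, if the arm or the gripper's body presses on something with over 40 N, if the wrist force passes 120 N, or if a joint passes its speed limit or range.

## Working session

There is one attempt and no reset: what is moved stays moved. The work goes in short steps, Python scripts to look and compute and a tool call to move; the robot and the scene stay as the last step left them, time stands still between calls to the robot, and variables do not carry over. Pictures are saved under pics/ and viewed, at most 11 in all, crops included, and the job is handed in when it is done.

Besides the shell and the picture viewer there is one more tool, called after "Call:" by a JSON object that holds its "api" and its "payload". drive_tool: Moves the arm, as the interface text tells. Its arguments: {"type":"object","properties":{"motion":{"type":"array","items":{"type":"object","properties":{"angular":{"type":"array","items":{"type":"number"}},"offset":{"type":"array","items":{"type":"number"}},"fingers":{"type":"number"}}}}},"required":["motion"]}

```bash
mkdir -p pics; python3 - <<'E'
from cell import readout, eyes, env
import cv2, numpy as np
for n in("scene","top","wrist"):
    im=eyes.snapshot(n); cv2.imwrite(f"pics/{n}0.png",im[:,:,::-1]); p=eyes.camera_params(n)
    print(n,{k:np.round(v,4).tolist() if not isinstance(v,str) else v for k,v in p.items()})
print(readout.sense())
E
```

```text
scene {'camera_matrix': [[448.8252, 0.0, 273.1343], [0.0, 448.8252, 207.5655], [0.0, 0.0, 1.0]], 'position': [1.0842, 0.4921, 1.0068], 'rotation': [0.4255, 0.1547, 0.3031, 0.8385]}
top {'camera_matrix': [[491.7468, 0.0, 275.1958], [0.0, 491.7468, 213.4789], [0.0, 0.0, 1.0]], 'position': [0.3141, 0.0995, 1.3241], 'rotation': [-0.6997, -0.0546, 0.0601, 0.7098]}
wrist {'camera_matrix': [[325.1923, 0.0, 273.9162], [0.0, 325.1923, 206.584], [0.0, 0.0, 1.0]], 'mount': [[-0.0002, 0.958, 0.2867, 0.0725], [1.0, 0.0004, -0.0004, -0.0], [-0.0005, 0.2867, -0.958, -0.1202], [0.0, 0.0, 0.0, 1.0]]}
{'time': 0.15, 'joint_positions': array([ 1.12490069e+00,  1.58935920e-01,  1.59794558e+00,  1.12768830e-05,
        1.38618203e+00, -2.10105984e-01]), 'joint_vel': array([ 1.89752778e-05, -1.98505260e-03, -3.53130469e-03, -1.15227971e-03,
        1.55402177e-03, -1.76479370e-03]), 'joint_torque': array([ 7.95446595e-04, -3.96371841e+01, -3.31787574e+01, -1.87761370e-04,
        5.36217412e-03, -2.01341629e-05]), 'eef_pos': array([0.13415818, 0.55868978, 0.25252397]), 'eef_rot': array([-2.42169475e-04,  1.17622907e-01,  9.93058060e-01, -6.94447925e-04]), 'contact_force': array([-0.16810447,  0.39483234, -0.04941305]), 'wrist_torque': array([-0.02262442,  0.0193281 ,  0.00715693]), 'grasp_force': 0.0, 'width': 1.0014597385152997}
```

View pics/scene0.png

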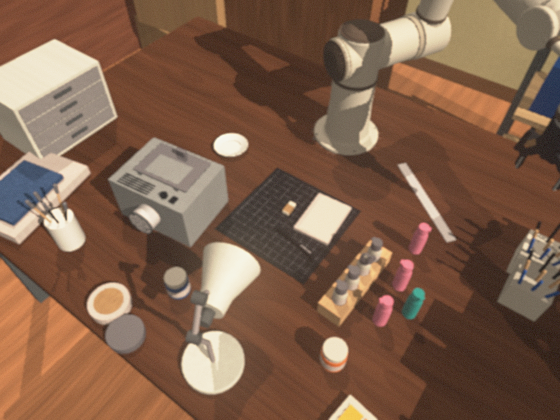

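View pics/top0.png

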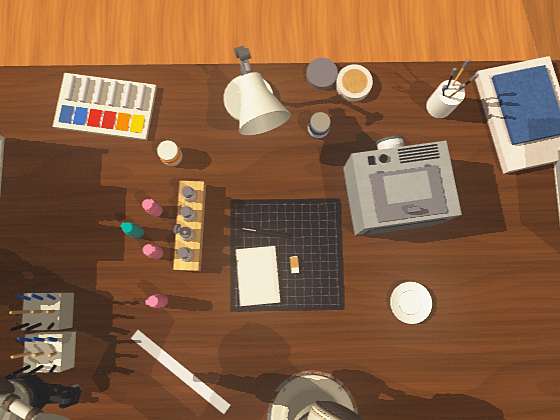

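Scene: the rack is at about (355,282), with pink bottles at (420,238), (403,275) and (383,310) and a turquoise one at (414,303). The extractor is at (170,190) and the lamp shade's mouth at (235,270). Top view: the rack is at (188,225), with an odd cap at about (180,231). The extractor is at (403,188) with its pull at (413,210), and the shade's mouth is at (265,120).

```bash
cat > h.py <<'E'
import numpy as np, cv2
from scipy.spatial.transform import Rotation as R
from cell import readout, eyes, env
def rot(q): return R.from_quat(np.r_[q[1:],q[0]])
def ray(cam,px):
    p=eyes.camera_params(cam); K=np.array(p["camera_matrix"])
    d=np.array([(px[0]-K[0,2])/K[0,0],-(px[1]-K[1,2])/K[1,1],-1.])
    return np.array(p["position"]), rot(p["rotation"]).apply(d)
def plane(cam,px,z):
    o,d=ray(cam,px); return o+d*(z-o[2])/d[2]
def proj(cam,P):
    p=eyes.camera_params(cam); K=np.array(p["camera_matrix"])
    c=rot(p["rotation"]).inv().apply(np.array(P,float)-p["position"])
    return np.array([K[0,2]-K[0,0]*c[...,0]/c[...,2], K[1,2]+K[1,1]*c[...,1]/c[...,2]]).T
def tri(a,pa,b,pb):
    o1,d1=ray(a,pa);o2,d2=ray(b,pb)
    s=np.linalg.lstsq(np.c_[d1,-d2],o2-o1,rcond=None)[0]
    u,v=o1+d1*s[0],o2+d2*s[1]; return (u+v)/2,np.linalg.norm(u-v)
E
python3 - <<'E'
from h import *
t=cv2.imread("pics/top0.png");s=cv2.imread("pics/scene0.png")
a=cv2.resize(t[172:280,165:215],None,fx=5.5,fy=5.5,interpolation=2)
b=cv2.resize(s[225:330,310:400],None,fx=5.5,fy=5.5,interpolation=2)
H=600;f=lambda x:np.vstack([x,np.zeros((H-len(x),x.shape[1],3),np.uint8)])
cv2.imwrite("pics/rack.png",np.hstack([f(a),f(b)]))
a=cv2.resize(t[130:240,338:468],None,fx=3.0,fy=3.0,interpolation=2)
b=cv2.resize(s[130:250,105:235],None,fx=3.0,fy=3.0,interpolation=2)
c=cv2.resize(t[65:140,218:298],None,fx=3.5,fy=3.5,interpolation=2)
d=cv2.resize(s[235:320,180:270],None,fx=3.,fy=2.8,interpolation=2)
x=np.zeros((600,790,3),np.uint8)
for i,(m,r0,c0) in enumerate([(a,0,0),(b,0,395),(c,362,0),(d,362,395)]):
    m=m[:600-r0,:790-c0]; x[r0:r0+len(m),c0:c0+m.shape[1]]=m
cv2.imwrite("pics/ext.png",x)
E
```

```text
(no output)
```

View pics/rack.png

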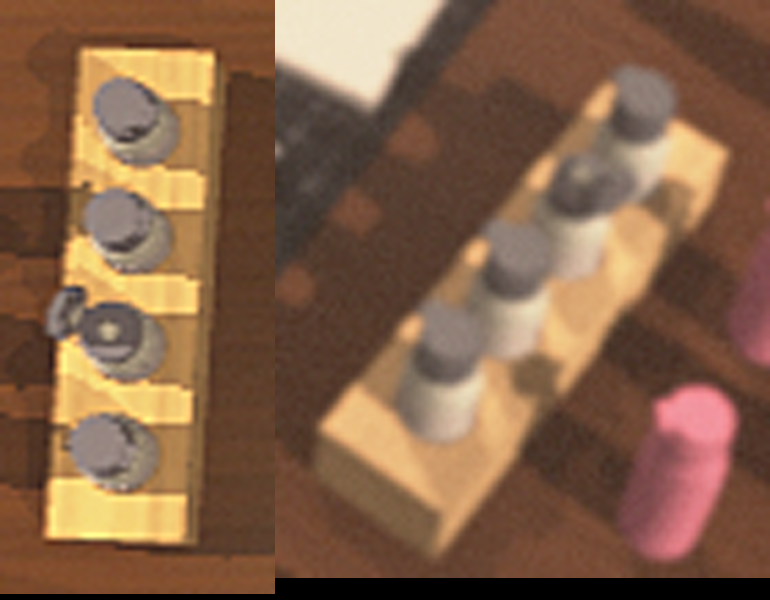

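View pics/ext.png

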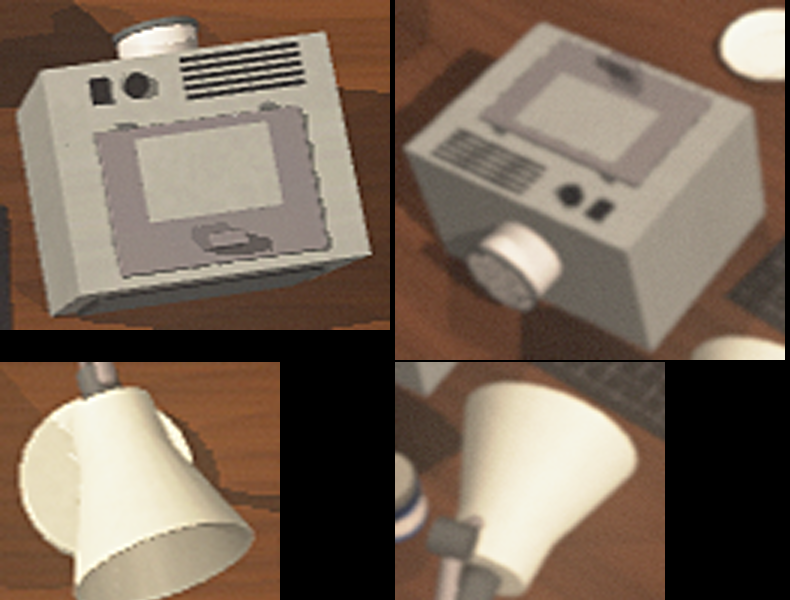

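Rack crop: there are three caps shut and one open. The open one is the white bottle third from the top in the top view, mouth at about (185,232), with its cap hanging towards (177,229). The pink and turquoise bottles stand outside the rack, so this is bottle1. The extractor and lamp show clearly.

```bash
python3 - <<'E'
from h import *
np.set_printoptions(precision=4,suppress=True)
ec=[(40,72),(325,32),(370,255),(78,293)]
E=np.array([plane("top",(338+x/3,130+y/3),.145) for x,y in ec]);print("ext corners",E,"sides",[np.linalg.norm(E[i]-E[(i+1)%4]) for i in range(4)],"ctr",E.mean(0))
for a,b in[(0,1),(3,2),(3,0),(2,1)]: print(np.arctan2(*(E[b]-E[a])[[1,0]]))
# flap corners
F=np.array([plane("top",(338+x/3,130+y/3),.150) for x,y in [(95,133),(302,106),(330,250),(123,277)]]);print("flap",F,[np.linalg.norm(F[i]-F[(i+1)%4]) for i in range(4)])
print("pull top",plane("top",(338+230/3,130+236/3),.172), tri("top",(338+230/3,130+236/3),"scene",(105+(618-395)/3,130+70/3)))
L=np.array([plane("top",(218+x/3.5,65+(y-362)/3.5),.2) for x,y in [(77,588),(253,537)]]);print("lamp",L,np.linalg.norm(L[0]-L[1]),L.mean(0))
d=L[0]-L[1];print("lampdir(+x ang)",np.arctan2(d[1],d[0])-np.pi/2)
RC=np.array([plane("top",(165+x/5.5,172+y/5.5),.045) for x,y in [(80,47),(215,50),(190,543),(45,540)]]);print("rack",RC,RC.mean(0),[np.linalg.norm(RC[i]-RC[(i+1)%4]) for i in range(4)])
u=(RC[0]+RC[1]-RC[2]-RC[3])/2;u/=np.linalg.norm(u);print("rack dir",u, [ (RC.mean(0)+u*k)[:2] for k in(.078,.026,-.026,-.078)])
for x,y in[(127,108),(118,217),(107,330),(100,450)]: print("cap",plane("top",(165+x/5.5,172+y/5.5),.105))
b=plane("top",(165+108/5.5,172+330/5.5),.101);print("b1 top",b, tri("top",(165+108/5.5,172+330/5.5),"scene",(310+(590-275)/5.5,225+180/5.5)))
print("capmid z.11",plane("top",(165+66/5.5,172+312/5.5),.11))
E
```

```text
ext corners [[ 0.6543 -0.1023  0.145 ]
 [ 0.6856 -0.341   0.145 ]
 [ 0.4973 -0.3642  0.145 ]
 [ 0.4696 -0.1256  0.145 ]] sides [np.float64(0.24080268189640028), np.float64(0.18970108205322794), np.float64(0.2402375333729124), np.float64(0.18619564539904954)] ctr [ 0.5767 -0.2333  0.145 ]
-1.4402605646263449
-1.4548374290125448
0.12575728114278262
0.12273182405789301
flap [[ 0.6007 -0.1444  0.15  ]
 [ 0.6212 -0.3157  0.15  ]
 [ 0.5011 -0.3302  0.15  ]
 [ 0.4814 -0.1615  0.15  ]] [np.float64(0.17253895910386996), np.float64(0.12096176810302925), np.float64(0.16980507288922198), np.float64(0.12051864519540097)]
pull top [ 0.51   -0.2433  0.172 ] (array([ 0.5107, -0.245 ,  0.1604]), np.float64(0.00410572837112916))
lamp [[0.702  0.1702 0.2   ]
 [0.7368 0.0497 0.2   ]] 0.12546730950216375 [0.7194 0.11   0.2   ]
lampdir(+x ang) 0.28178325266954696
rack [[0.616  0.3412 0.045 ]
 [0.6136 0.276  0.045 ]
 [0.3765 0.2857 0.045 ]
 [0.3789 0.3537 0.045 ]] [0.4962 0.3141 0.045 ] [np.float64(0.06532021167320452), np.float64(0.23736253405676544), np.float64(0.06809307819698059), np.float64(0.23745793551743366)]
rack dir [ 0.9989 -0.0467  0.    ] [array([0.5742, 0.3105]), array([0.5222, 0.3129]), array([0.4703, 0.3154]), array([0.4183, 0.3178])]
cap [0.5728 0.3079 0.105 ]
cap [0.5221 0.3113 0.105 ]
cap [0.4702 0.3155 0.105 ]
cap [0.4158 0.3178 0.105 ]
b1 top [0.4707 0.3157 0.101 ] (array([0.4691, 0.3195, 0.1007]), np.float64(0.008120456858871018))
capmid z.11 [0.478  0.3332 0.11  ]
```

```bash
cat >> h.py <<'E'
def down(yaw):  # tool pointing down, tool y at world angle yaw
    y=np.array([np.cos(yaw),np.sin(yaw),0]);z=np.array([0,0,-1.]);return R.from_matrix(np.c_[np.cross(y,z),y,z])
def rows(targets,p=None,q=None):
    s=readout.sense(); p=s["eef_pos"] if p is None else p; q=rot(s["eef_rot"]) if q is None else q
    for P,Q in targets:
        Q=q if Q is None else Q
        print("off",np.round(q.inv().apply(np.array(P)-p)/.4,3).tolist(),"ang",np.round((q.inv()*Q).as_rotvec()/np.pi,3).tolist())
E
python3 - <<'E'
from h import *
b=np.array([.4703,.3154]);d=np.array([np.cos(1.17),np.sin(1.17)])
W=lambda k,z:(np.r_[b+d*k,z],None)
rows([W(.07,.2),W(.07,.137),W(.04,.137),W(.02,.137),W(-.004,.137),W(-.004,.129)])
E
```

```text
off [-0.988, -0.222, 0.131] ang [0.0, 0.0, 0.0]
off [-0.988, -0.222, 0.289] ang [0.0, 0.0, 0.0]
off [-0.976, -0.296, 0.289] ang [0.0, 0.0, 0.0]
off [-0.967, -0.345, 0.289] ang [0.0, 0.0, 0.0]
off [-0.958, -0.405, 0.289] ang [0.0, 0.0, 0.0]
off [-0.958, -0.404, 0.309] ang [0.0, 0.0, 0.0]
```

Call:
{"api": "drive_tool", "payload": {"motion": [{"offset": [-0.988,-0.222,0.131],"angular": [0,0,0],"fingers": 0},{"offset": [-0.988,-0.222,0.131],"angular": [0,0,0],"fingers": 0},{"offset": [-0.988,-0.222,0.131],"angular": [0,0,0],"fingers": 0},{"offset": [-0.988,-0.222,0.131],"angular": [0,0,0],"fingers": 0},{"offset": [-0.988,-0.222,0.131],"angular": [0,0,0],"fingers": 0},{"offset": [-0.988,-0.222,0.131],"angular": [0,0,0],"fingers": 0},{"offset": [-0.988,-0.222,0.131],"angular": [0,0,0],"fingers": 0},{"offset": [-0.988,-0.222,0.131],"angular": [0,0,0],"fingers": 0},{"offset": [-0.988,-0.222,0.131],"angular": [0,0,0],"fingers": 0},{"offset": [-0.988,-0.222,0.131],"angular": [0,0,0],"fingers": 0},{"offset": [-0.988,-0.222,0.2],"angular": [0,0,0],"fingers": 0},{"offset": [-0.988,-0.222,0.23],"angular": [0,0,0],"fingers": 0}]}}

```text
time: 1.65
eef_pos: [0.4962, 0.3807, 0.1599]
eef_rot: [-0.001, 0.117, 0.993, -0.001]
contact_force: [-0.5, -0.2, 0.2]
width: 0.001
grasp_force: 0.0
```

```bash
python3 - <<'E'
from h import *
s=readout.sense();print(s["time"],s["eef_pos"],s["eef_rot"],s["contact_force"],s["width"])
im=[cv2.resize(eyes.snapshot("top")[165:290,110:230],None,fx=3.3,fy=3.3,interpolation=2),cv2.resize(eyes.snapshot("scene")[205:330,300:420],None,fx=3.3,fy=3.3,interpolation=2)]
cv2.imwrite("pics/a1.png",np.hstack(im)[:,:,::-1])
b=np.array([.4703,.3154]);d=np.array([np.cos(1.17),np.sin(1.17)])
W=lambda k,z:(np.r_[b+d*k,z],None)
rows([W(.07,.137),W(.04,.137),W(.02,.137),W(-.004,.137),W(-.004,.129),W(-.004,.127)])
E
```

```text
1.65 [0.49622356 0.38073373 0.15991711] [-9.99249378e-04  1.16889584e-01  9.93144228e-01 -6.07161039e-04] [-0.52927399 -0.18754502  0.15756764] 0.001456688452356071
off [-0.004, -0.0, 0.056] ang [0.0, 0.0, 0.0]
off [0.009, -0.074, 0.057] ang [0.0, 0.0, 0.0]
off [0.017, -0.124, 0.057] ang [0.0, 0.0, 0.0]
off [0.027, -0.183, 0.057] ang [0.0, 0.0, 0.0]
off [0.027, -0.183, 0.077] ang [0.0, 0.0, 0.0]
off [0.027, -0.183, 0.082] ang [0.0, 0.0, 0.0]
```

View pics/a1.png

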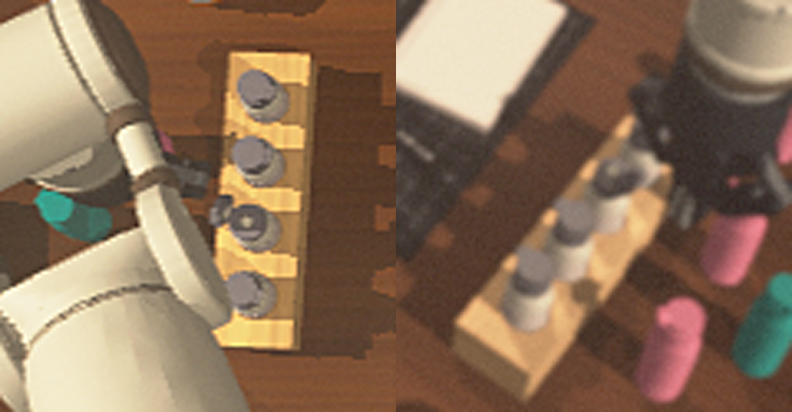

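The top crop shows the open cap at (220,212), just left of bottle1. The gripper is mostly hidden under the arm. I'll check where the fingertip projects.

```bash
python3 - <<'E'
from h import *
p=np.array([.4962,.3807,.1599])
for n,c0,r0,xo in(("top",110,165,0),("scene",300,205,396)):
    q=proj(n,np.array([p,p-[0,0,.022],p+[0,0,.05]]));print(n,(q-[c0,r0])*3.3+[xo,0])
s=readout.sense();W=rot(s["eef_rot"])
E
```

```text
top [[142.80017538 177.21811676]
 [149.89777646 181.72841704]
 [125.65181752 166.32087945]]
scene [[687.30401736 196.99011184]
 [680.92159538 214.41331684]
 [702.64679733 155.1062625 ]]
```

Call:
{"api": "drive_tool", "payload": {"motion": [{"offset": [-0.002,0,0.056],"angular": [0,0,0],"fingers": 0},{"offset": [-0.002,0,0.056],"angular": [0,0,0],"fingers": 0},{"offset": [0.004,-0.037,0.057],"angular": [0,0,0],"fingers": 0},{"offset": [0.009,-0.074,0.057],"angular": [0,0,0],"fingers": 0},{"offset": [0.013,-0.1,0.057],"angular": [0,0,0],"fingers": 0},{"offset": [0.017,-0.124,0.057],"angular": [0,0,0],"fingers": 0},{"offset": [0.022,-0.154,0.057],"angular": [0,0,0],"fingers": 0},{"offset": [0.027,-0.183,0.057],"angular": [0,0,0],"fingers": 0},{"offset": [0.029,-0.19,0.057],"angular": [0,0,0],"fingers": 0},{"offset": [0.029,-0.19,0.067],"angular": [0,0,0],"fingers": 0},{"offset": [0.029,-0.19,0.073],"angular": [0,0,0],"fingers": 0},{"offset": [0.029,-0.19,0.077],"angular": [0,0,0],"fingers": 0},{"offset": [0.029,-0.19,0.077],"angular": [0,0,0],"fingers": 0}]}}

```text
time: 3.38
eef_pos: [0.4687, 0.3093, 0.1302]
eef_rot: [-0.0, 0.118, 0.993, -0.0]
contact_force: [-0.0, 0.1, 0.1]
width: -0.002
grasp_force: 0.0
```

Call:
{"api": "drive_tool", "payload": {"motion": [{"offset": [0,0,0.004],"angular": [0,0,0],"fingers": 0},{"offset": [0,0,0.008],"angular": [0,0,0],"fingers": 0},{"offset": [0,0,0.008],"angular": [0,0,0],"fingers": 0}]}}

```text
time: 3.75
eef_pos: [0.4698, 0.3095, 0.129]
eef_rot: [0.001, 0.118, 0.993, 0.0]
contact_force: [-1.0, -1.4, 8.9]
width: 0.002
grasp_force: 4.2
```

Call:
{"api": "drive_tool", "payload": {"motion": [{"offset": [0,0,0.004],"angular": [0,0,0],"fingers": 0},{"offset": [0,0,0.006],"angular": [0,0,0],"fingers": 0},{"offset": [0,0,0.006],"angular": [0,0,0],"fingers": 0}]}}

```text
time: 4.12
eef_pos: [0.4705, 0.3096, 0.1288]
eef_rot: [0.002, 0.117, 0.993, 0.0]
contact_force: [-5.8, -3.9, 19.8]
width: 0.005
grasp_force: 10.0
```

```bash
python3 - <<'E'
from h import *
g=lambda z,yaw,x,y:(np.array([x,y,z]),down(yaw))
rows([(readout.sense()["eef_pos"]+[0,0,.1],None)])
E
```

```text
off [-0.001, 0.0, -0.25] ang [0.0, 0.0, 0.0]
```

Call:
{"api": "drive_tool", "payload": {"motion": [{"offset": [0,0,-0.1],"angular": [0,0,0],"fingers": 0},{"offset": [0,0,-0.28],"angular": [0,0,0],"fingers": 0},{"offset": [0,0,-0.28],"angular": [0,0,0],"fingers": 0},{"offset": [0,-0.3,-0.28],"angular": [0,0,0],"fingers": 0},{"offset": [0,-0.3,-0.28],"angular": [0,0,0],"fingers": 0},{"offset": [0,-0.3,-0.28],"angular": [0,0,0],"fingers": 0}]}}

```text
time: 4.88
eef_pos: [0.4397, 0.1899, 0.2357]
eef_rot: [-0.001, 0.12, 0.993, -0.001]
contact_force: [-0.2, -0.0, 0.8]
width: 0.001
grasp_force: 0.0
```

```bash
python3 - <<'E'
from h import *
T,S=eyes.snapshot("top"),eyes.snapshot("scene")
im=[cv2.resize(T[165:290,110:230],None,fx=3.3,fy=3.3,interpolation=2),cv2.resize(S[205:330,300:420],None,fx=3.3,fy=3.3,interpolation=2)]
cv2.imwrite("pics/a2.png",np.hstack(im)[:,:,::-1])
Q=down(1.695)
rows([((.509,-.2425,.24),Q),((.509,-.2425,.181),Q)])
E
```

```text
off [-0.421, -1.017, -0.009] ang [0.0, -0.0, -0.115]
off [-0.421, -1.017, 0.138] ang [0.0, -0.0, -0.115]
```

View pics/a2.png

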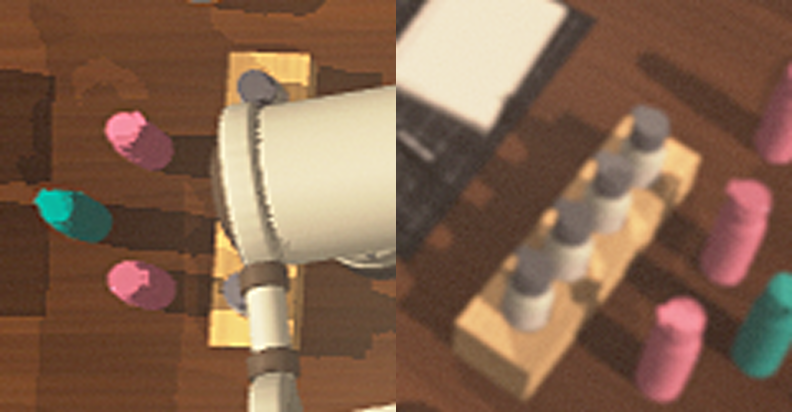

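The scene crop shows all four caps shut; bottle1 is at (612,175) and the bottles haven't moved. On to the flap.

Call:
{"api": "drive_tool", "payload": {"motion": [{"offset": [-0.4,-0.95,-0.02],"angular": [0,0,-0.115],"fingers": 70},{"offset": [-0.4,-0.95,-0.02],"angular": [0,0,-0.115],"fingers": 70},{"offset": [-0.4,-0.95,-0.02],"angular": [0,0,-0.115],"fingers": 70},{"offset": [-0.4,-0.95,-0.02],"angular": [0,0,-0.115],"fingers": 70},{"offset": [-0.4,-0.95,-0.02],"angular": [0,0,-0.115],"fingers": 70},{"offset": [-0.4,-0.95,-0.02],"angular": [0,0,-0.115],"fingers": 70},{"offset": [-0.4,-0.95,-0.02],"angular": [0,0,-0.115],"fingers": 70},{"offset": [-0.4,-0.95,-0.02],"angular": [0,0,-0.115],"fingers": 70},{"offset": [-0.4,-0.95,-0.02],"angular": [0,0,-0.115],"fingers": 70}]}}

```text
time: 6.1
eef_pos: [0.5081, -0.2132, 0.2444]
eef_rot: [-0.0, -0.063, 0.998, 0.001]
contact_force: [-0.6, 0.9, 0.2]
width: 0.699
grasp_force: 0.0
```

```bash
python3 - <<'E'
from h import *
s=readout.sense();p,q=s["eef_pos"],rot(s["eef_rot"]);print(p,s["width"])
W=eyes.snapshot("wrist");cv2.imwrite("pics/w1.png",W[:,:,::-1])
# project flap-pull top estimate into the wrist view
c=eyes.camera_params("wrist");M=np.array(c["mount"]);K=np.array(c["camera_matrix"])
for P in [(.509,-.2425,.172)]:
    t=q.inv().apply(np.array(P)-p);v=M[:3,:3].T@(t-M[:3,3]);v[1:]*=-1
    th=np.arctan2(np.hypot(v[0],v[1]),v[2]);print(K[:2,2]+K[0,0]*th*v[:2]/np.hypot(*v[:2]))
Q=down(1.695)
rows([((.509,-.2425,.22),Q),((.509,-.2425,.181),Q)])
E
```

```text
[ 0.5081272  -0.21321513  0.24435275] 0.6994984635539973
[227.90679087 224.82153341]
off [0.007, -0.074, 0.061] ang [0.0, -0.0, 0.001]
off [0.007, -0.074, 0.159] ang [0.0, -0.0, 0.001]
```

View pics/w1.png

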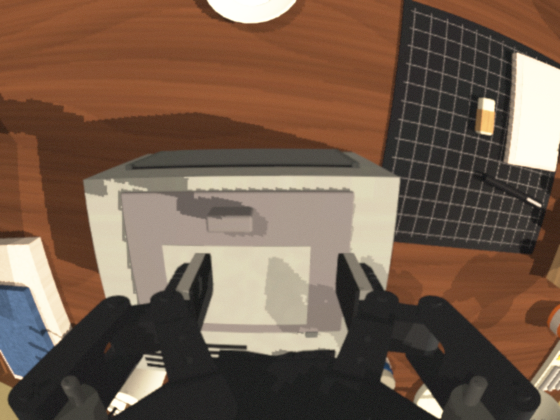

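The wrist view shows the pull tab at (231,220); I had predicted (228,225), so they agree within about 2 mm. I'll go down and pinch it.

Call:
{"api": "drive_tool", "payload": {"motion": [{"offset": [0.01,-0.07,0.03],"angular": [0,0,0],"fingers": 70},{"offset": [0.01,-0.07,0.08],"angular": [0,0,0],"fingers": 70},{"offset": [0.01,-0.07,0.12],"angular": [0,0,0],"fingers": 70},{"offset": [0.01,-0.07,0.16],"angular": [0,0,0],"fingers": 70},{"offset": [0.01,-0.07,0.16],"angular": [0,0,0],"fingers": 70},{"offset": [0.01,-0.07,0.16],"angular": [0,0,0],"fingers": 0},{"offset": [0.01,-0.07,0.16],"angular": [0,0,0],"fingers": 0},{"offset": [0.01,-0.07,0.16],"angular": [0,0,0],"fingers": 0},{"offset": [0.01,-0.07,0.16],"angular": [0,0,0],"fingers": 0}]}}

```text
time: 7.28
eef_pos: [0.5076, -0.2425, 0.1822]
eef_rot: [0.001, -0.063, 0.998, -0.0]
contact_force: [-1.7, 3.4, 5.7]
width: 0.327
grasp_force: 59.4
```

```bash
python3 - <<'E'
from h import *
h=np.array([.6114,-.2290,.145]);e=np.array([np.cos(.124),np.sin(.124),0])
p=readout.sense()["eef_pos"];print(p)
n0=p[2]-.145-.017; r=-(p-h)@e;print(r,n0); y=(p-h)-((p-h)@e)*e; y[2]=0
for th in (.15,.3,.45,.6,.75,.9,1.05,1.2,1.35,1.45):
    P=h+y+e*(-r*np.cos(th)+n0*np.sin(th)); P[2]=.145+.017+r*np.sin(th)+n0*np.cos(th)
    rows([(P,None)])
E
```

```text
[ 0.50757754 -0.24248684  0.18217918]
0.10469337717361804 0.020179179348095058
off [-0.011, -0.0, -0.039] ang [0.0, 0.0, 0.0]
off [-0.027, -0.0, -0.075] ang [0.0, 0.0, 0.0]
off [-0.048, -0.0, -0.109] ang [0.0, 0.0, 0.0]
off [-0.074, -0.0, -0.139] ang [0.0, 0.0, 0.0]
off [-0.105, -0.0, -0.165] ang [0.0, 0.0, 0.0]
off [-0.139, -0.0, -0.186] ang [0.0, 0.0, 0.0]
off [-0.176, -0.0, -0.201] ang [0.0, 0.0, 0.0]
off [-0.214, -0.0, -0.212] ang [0.0, 0.0, 0.0]
off [-0.254, -0.0, -0.216] ang [0.0, 0.0, 0.0]
off [-0.281, -0.0, -0.215] ang [0.0, 0.0, 0.0]
```

Call:
{"api": "drive_tool", "payload": {"motion": [{"offset": [-0.004,0,-0.018],"angular": [0,0,0],"fingers": 0},{"offset": [-0.011,0,-0.039],"angular": [0,0,0],"fingers": 0},{"offset": [-0.018,0,-0.057],"angular": [0,0,0],"fingers": 0},{"offset": [-0.027,0,-0.075],"angular": [0,0,0],"fingers": 0},{"offset": [-0.027,0,-0.075],"angular": [0,0,0],"fingers": 0}]}}

```text
time: 7.9
eef_pos: [0.5187, -0.241, 0.2113]
eef_rot: [0.001, -0.063, 0.998, 0.0]
contact_force: [5.4, 1.5, -5.8]
width: 0.327
grasp_force: 59.8
```

Call:
{"api": "drive_tool", "payload": {"motion": [{"offset": [-0.01,0,-0.017],"angular": [0,0,0],"fingers": 0},{"offset": [-0.021,0,-0.034],"angular": [0,0,0],"fingers": 0},{"offset": [-0.034,0,-0.05],"angular": [0,0,0],"fingers": 0},{"offset": [-0.047,0,-0.064],"angular": [0,0,0],"fingers": 0},{"offset": [-0.062,0,-0.078],"angular": [0,0,0],"fingers": 0},{"offset": [-0.078,0,-0.09],"angular": [0,0,0],"fingers": 0},{"offset": [-0.095,0,-0.101],"angular": [0,0,0],"fingers": 0},{"offset": [-0.112,0,-0.111],"angular": [0,0,0],"fingers": 0},{"offset": [-0.13,0,-0.119],"angular": [0,0,0],"fingers": 0},{"offset": [-0.149,0,-0.126],"angular": [0,0,0],"fingers": 0},{"offset": [-0.149,0,-0.126],"angular": [0,0,0],"fingers": 0}]}}

```text
time: 9.28
eef_pos: [0.5774, -0.2335, 0.2612]
eef_rot: [0.0, -0.063, 0.998, 0.0]
contact_force: [2.9, 0.3, -13.7]
width: 0.32
grasp_force: 60.3
```

Call:
{"api": "drive_tool", "payload": {"motion": [{"offset": [-0.019,0,-0.006],"angular": [0,0,0],"fingers": 0},{"offset": [-0.038,0,-0.011],"angular": [0,0,0],"fingers": 0},{"offset": [-0.058,0,-0.014],"angular": [0,0,0],"fingers": 0},{"offset": [-0.078,0,-0.015],"angular": [0,0,0],"fingers": 0},{"offset": [-0.105,0,-0.014],"angular": [0,0,0],"fingers": 0},{"offset": [-0.12,0,-0.011],"angular": [0,0,0],"fingers": 0},{"offset": [-0.12,0,-0.011],"angular": [0,0,0],"fingers": 0}]}}

```text
time: 10.15
eef_pos: [0.6261, -0.2273, 0.2675]
eef_rot: [0.002, -0.063, 0.998, -0.0]
contact_force: [-0.9, 4.8, -2.2]
width: 0.297
grasp_force: 59.0
```

```bash
python3 - <<'E'
from h import *
T,S,W=[cv2.resize(eyes.snapshot(n),(395,296)) for n in("top","scene","wrist")]
cv2.imwrite("pics/f1.png",np.vstack([np.hstack([T,S]),np.hstack([W,W*0])])[:,:,::-1])
E
```

```text
(no output)
```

View pics/f1.png

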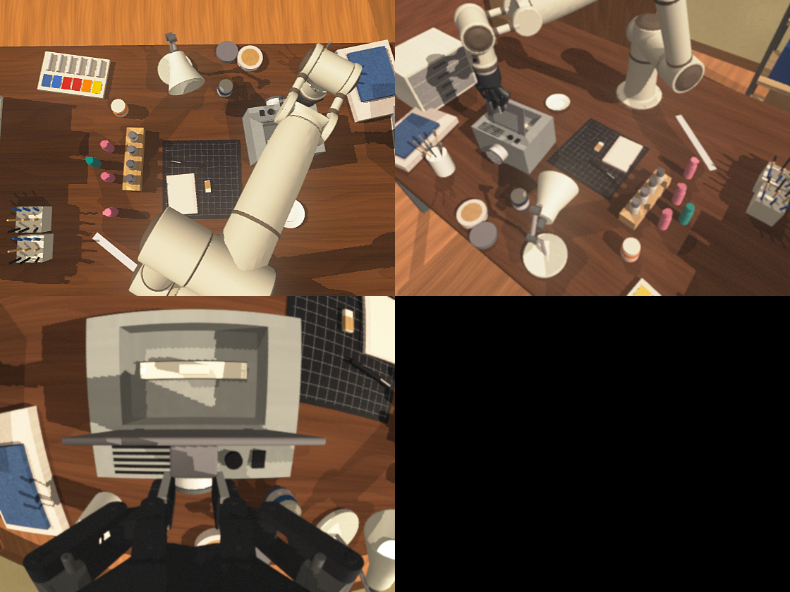

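The picture shows the flap standing about upright, with the filter's top edge and tab visible in the well, tab at about (274,104) in the full wrist picture. I'll push it slightly past vertical, let go and rise.

Call:
{"api": "drive_tool", "payload": {"motion": [{"offset": [-0.02,0,0.003],"angular": [0,0,0],"fingers": 0},{"offset": [-0.035,0,0.006],"angular": [0,0,0],"fingers": 0},{"offset": [-0.035,0,0.006],"angular": [0,0,0],"fingers": 0},{"offset": [-0.035,0,0.006],"angular": [0,0,0],"fingers": 75},{"offset": [-0.035,0,0.006],"angular": [0,0,0],"fingers": 75},{"offset": [-0.035,0,0.006],"angular": [0,0,0],"fingers": 75},{"offset": [-0.035,0,0.006],"angular": [0,0,0],"fingers": 75},{"offset": [-0.035,0,-0.06],"angular": [0,0,0],"fingers": 75},{"offset": [-0.035,0,-0.2],"angular": [0,0,0],"fingers": 75},{"offset": [-0.035,0,-0.3],"angular": [0,0,0],"fingers": 75},{"offset": [-0.035,0,-0.3],"angular": [0,0,0],"fingers": 75}]}}

```text
time: 11.68
eef_pos: [0.6397, -0.2268, 0.3912]
eef_rot: [0.004, -0.063, 0.998, -0.003]
contact_force: [0.1, 0.0, -0.5]
width: 0.75
grasp_force: 0.0
```

```bash
python3 - <<'E'
from h import *
s=readout.sense();p,q=s["eef_pos"],rot(s["eef_rot"]);print(p,s["contact_force"])
W=eyes.snapshot("wrist");cv2.imwrite("pics/w2.png",W[:,:,::-1])
c=eyes.camera_params("wrist");M=np.array(c["mount"]);K=np.array(c["camera_matrix"])
h=np.array([.6114,-.2290,.145]);e=np.array([np.cos(.124),np.sin(.124),0])
for P in [(.547,-.237,.134),h+[0,0,.12],h+e*.01+[0,0,.12]]:
    t=q.inv().apply(np.array(P)-p);v=M[:3,:3].T@(t-M[:3,3]);v[1:]*=-1
    th=np.arctan2(np.hypot(v[0],v[1]),v[2]);print(K[:2,2]+K[0,0]*th*v[:2]/np.hypot(*v[:2]))
Q=down(1.695)
rows([((.547,-.237,.36),Q),((.547,-.237,.127),Q)])
E
```

```text
[ 0.63968176 -0.22679163  0.39119318] [ 0.13836946  0.02635663 -0.51511211]
[276.51283242  92.44209705]
[276.72001288 168.49108028]
[276.67940273 181.19009099]
off [0.232, 0.003, 0.069] ang [-0.001, 0.001, 0.0]
off [0.234, 0.004, 0.652] ang [-0.001, 0.001, 0.0]
```

View pics/w2.png

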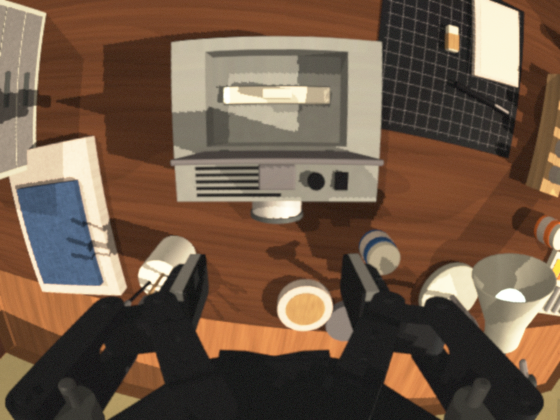

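The wrist view shows the flap standing up, its edge at row 161, about 1.5 rad. The filter is centred at (276,95) against a prediction of (276,92). I'll go down to its tab.

Call:
{"api": "drive_tool", "payload": {"motion": [{"offset": [0.15,0.003,0.02],"angular": [0,0,0],"fingers": 75},{"offset": [0.233,0.003,0.07],"angular": [0,0,0],"fingers": 75},{"offset": [0.233,0.003,0.2],"angular": [0,0,0],"fingers": 75},{"offset": [0.233,0.003,0.33],"angular": [0,0,0],"fingers": 75},{"offset": [0.233,0.003,0.45],"angular": [0,0,0],"fingers": 75},{"offset": [0.233,0.003,0.55],"angular": [0,0,0],"fingers": 75},{"offset": [0.233,0.003,0.62],"angular": [0,0,0],"fingers": 75},{"offset": [0.233,0.003,0.65],"angular": [0,0,0],"fingers": 75},{"offset": [0.233,0.003,0.65],"angular": [0,0,0],"fingers": 75},{"offset": [0.233,0.003,0.65],"angular": [0,0,0],"fingers": 0},{"offset": [0.233,0.003,0.65],"angular": [0,0,0],"fingers": 0},{"offset": [0.233,0.003,0.65],"angular": [0,0,0],"fingers": 0},{"offset": [0.233,0.003,0.65],"angular": [0,0,0],"fingers": 0}]}}

```text
time: 13.35
eef_pos: [0.5477, -0.2376, 0.1294]
eef_rot: [0.002, -0.063, 0.998, -0.002]
contact_force: [-1.4, 1.6, 14.6]
width: 0.387
grasp_force: 68.9
```

Call:
{"api": "drive_tool", "payload": {"motion": [{"offset": [0,0,-0.03],"angular": [0,0,0],"fingers": 0},{"offset": [0,0,-0.07],"angular": [0,0,0],"fingers": 0},{"offset": [0,0,-0.12],"angular": [0,0,0],"fingers": 0},{"offset": [0,0,-0.18],"angular": [0,0,0],"fingers": 0},{"offset": [0,0,-0.24],"angular": [0,0,0],"fingers": 0},{"offset": [0,0,-0.31],"angular": [0,0,0],"fingers": 0},{"offset": [0,0,-0.38],"angular": [0,0,0],"fingers": 0},{"offset": [0,0,-0.42],"angular": [0,0,0],"fingers": 0},{"offset": [0,0,-0.42],"angular": [0,0,0],"fingers": 0},{"offset": [0,0,-0.42],"angular": [0,0,0],"fingers": 0}]}}

```text
time: 14.6
eef_pos: [0.5453, -0.2362, 0.2923]
eef_rot: [-0.001, -0.063, 0.998, 0.001]
contact_force: [0.5, -0.0, -1.5]
width: 0.383
grasp_force: 65.2
```

```bash
python3 - <<'E'
from h import *
s=readout.sense();print(s["eef_pos"],s["contact_force"],s["grasp_force"])
im=np.hstack([cv2.resize(eyes.snapshot(n),(400,300)) for n in("scene","wrist")]);cv2.imwrite("pics/g1.png",im[:,:,::-1])
Q=down(1.853)
rows([((.485,-.245,.295),None),((.50,.02,.295),Q),((.575,.068,.2694),Q)])
E
```

```text
[ 0.54531571 -0.23617273  0.2923128 ] [ 0.46358003 -0.01220475 -1.48018204] 65.24548810150009
off [0.152, -0.003, -0.007] ang [0.0, 0.0, 0.0]
off [0.032, 0.649, -0.006] ang [0.001, -0.001, -0.05]
off [-0.169, 0.745, 0.058] ang [0.001, -0.001, -0.05]
```

View pics/g1.png

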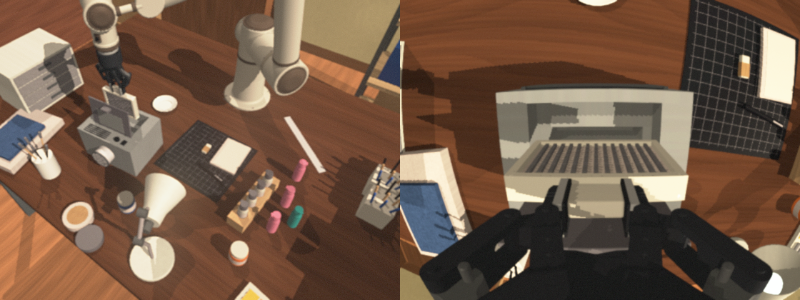

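The picture shows the filter clear of the extractor and upright in the fingers, with the flap still open. I'll back away from the flap and carry it to the lamp.

Call:
{"api": "drive_tool", "payload": {"motion": [{"offset": [0.08,0,-0.007],"angular": [0,0,0],"fingers": 0},{"offset": [0.15,0,-0.007],"angular": [0,0,0],"fingers": 0},{"offset": [0.14,0.08,-0.007],"angular": [0,0,-0.01],"fingers": 0},{"offset": [0.12,0.18,-0.007],"angular": [0,0,-0.02],"fingers": 0},{"offset": [0.1,0.29,-0.007],"angular": [0,0,-0.03],"fingers": 0},{"offset": [0.08,0.4,-0.007],"angular": [0,0,-0.04],"fingers": 0},{"offset": [0.06,0.5,-0.007],"angular": [0,0,-0.05],"fingers": 0},{"offset": [0.04,0.6,-0.007],"angular": [0,0,-0.05],"fingers": 0},{"offset": [0.03,0.65,-0.007],"angular": [0,0,-0.05],"fingers": 0},{"offset": [-0.04,0.68,0.01],"angular": [0,0,-0.05],"fingers": 0},{"offset": [-0.1,0.71,0.03],"angular": [0,0,-0.05],"fingers": 0},{"offset": [-0.15,0.735,0.05],"angular": [0,0,-0.05],"fingers": 0},{"offset": [-0.169,0.745,0.058],"angular": [0,0,-0.05],"fingers": 0},{"offset": [-0.169,0.745,0.058],"angular": [0,0,-0.05],"fingers": 0},{"offset": [-0.169,0.745,0.058],"angular": [0,0,-0.05],"fingers": 0},{"offset": [-0.169,0.745,0.058],"angular": [0,0,-0.05],"fingers": 0}]}}

```text
time: 16.7
eef_pos: [0.5754, 0.0672, 0.271]
eef_rot: [0.0, -0.141, 0.99, -0.0]
contact_force: [0.0, -0.9, -1.1]
width: 0.382
grasp_force: 64.3
```

```bash
python3 - <<'E'
from h import *
s=readout.sense();p=s["eef_pos"];print(p,s["contact_force"],s["grasp_force"],np.abs(s["joint_vel"]).max())
m=np.array([.7194,.11,.2]);e=np.array([np.cos(.282),np.sin(.282),0]);f=p-[0,0,.0694]
print("lamp x,y,z:",(f-m)@e,(f-m)@[-e[1],e[0],0],f[2]-.2)
im=np.hstack([cv2.resize(eyes.snapshot(n),(400,300)) for n in("scene","wrist")]);cv2.imwrite("pics/g2.png",im[:,:,::-1])
E
```

```text
[0.57543947 0.06718016 0.27100734] [ 0.04860538 -0.85707817 -1.08591963] 64.33530839101877 0.002122664368851242
lamp x,y,z: -0.15018999411328524 -0.0010675599458565305 0.0016073393770046351
```

View pics/g2.png

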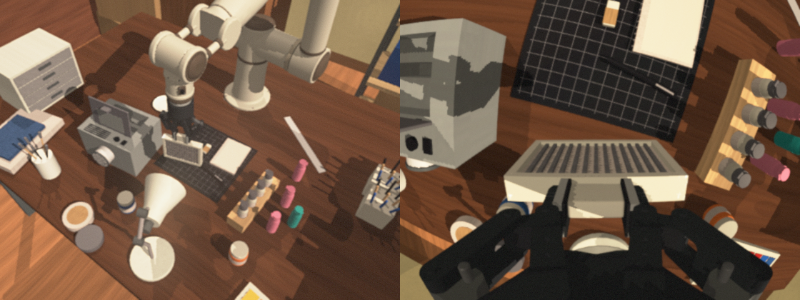

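The filter is held upright in front of the shade, the flap is open, the four bottles in the rack have their caps shut, and nothing else has moved. I'll hand it in.

```bash
python3 -c "
from cell import env
print(env.close_job())"
```

```text
the job is handed in; nothing more can be done
None
```

I handed the job in at about 17 s of robot time, with no verdict returned: the cap is pressed shut, the flap stands open, and the filter is held upright and square to the lamp about 150 mm from its mouth, centred to within about 2 mm by my measurements.

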